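# Lay and latch the granite exhibit base, then set out the clay studies

### The job

Take the granite base slab off its easel by its steel bar, set its lower long edge (the one away from the bar) down first at the robot's side of the blue tape frame, then, keeping hold of the bar, pivot it gently down until it lies flat and square inside the tape. Swing the yellow hook over the bar until it rests on it, and only then turn the carousel to bring each little clay study to the gap in the clear guard, and stand every study there is upright on the slab. Some studies may get knocked aside as you work; leave the mug, the book and the spatula where they are.

Things in the scene. Friction and masses are not known exactly. Their poses are not given: they have to be found in the camera images.
- slab: Dark granite slab, 140 (its x) x 200 (its y) x 13 mm, 0.75 to 0.93 kg, a steel carrying bar on its top face. Origin: centre of the underside; z is the top face's normal. It starts leaning in the easel, 60 degrees from flat, bar side up and towards the robot, its -x edge down on the table, its +x edge (near the bar) up and farther from the robot.
- slab_bar (a point): Middle of the carrying bar: round steel, 12 mm thick, 160 mm long along slab y, on 10 mm stems at y = +-75 mm. At slab x = +50 mm, centre line 40 mm above the top face (53 mm above the underside), so 34 mm finger room below it. The bar may turn in the grip; hanging freely from it the slab tilts about 47 degrees from flat, the edge away from the bar lowest.
- slab_edge (a point): Middle of the slab's lower long edge (slab x = -70 mm, y = 0, z = 0, the corner of the underside): the edge to rest on the table first.
- easel: Fixed low wooden easel for the slab: a 20 mm high foot lip on the robot's side and two back slats sloping up away from the robot at 60 degrees, 120 mm long. Origin: on the table, at the middle of the slab's lower edge; x points horizontally away from the robot side, in the direction the slab leans.
- frame: Blue tape frame on the table (seen only, inside 156 x 216 mm) where the slab belongs. Origin: its centre at table height; x points away from the robot. When laid right, the slab's origin and x, y axes match the frame's; the bar is then at frame x = +50 mm, height 53 mm. The red hook post stands fixed beyond the far tape.
- hook (a joint): Yellow hook, hinged at the red post about frame y: 0 = level, closed, resting on the slab's bar (least -0.06), pi/2 = straight up, 1.95 = leaning back away from the robot. Starts open at 1.75 to 1.9 and stays by slight friction; pushed towards the robot below about 1.1 it falls closed by itself. Under 1 N at the tip moves it.
- hook_hinge (a point): Hinge axis of the hook at frame x = +125 mm, y = +55 mm, height 64 mm. The red post there has two cheeks 26 x 38 mm over all, 74 mm high, between which the hook turns.
- hook_tip (a point): Point on the hook strap 92 mm from the hinge, near its end. The strap is 14 mm wide, 8 mm thick; its end is bent down 14 mm so as to drop on the robot's side of the bar.
- carousel: Fixed carousel foot (150 mm wide) and clear guard. Origin: on the table on the turning axis. The guard, a 4 mm clear sheet, underside 140 mm above the table, covers carousel x -6 to +160, y +-165 mm; only the bay towards carousel -x (towards the robot, red tab on the table) is open from above. Guard legs, 8 mm thick, at (15, +-160), (155, +-100) mm.
- wheel: Turning disc, 300 mm wide; origin on the axis at its underside, 32 mm above the table, top face 50 mm; turns freely both ways, stays where left (0.06 N m). Hub 90 mm wide and 22 high, 8 mm rim. Bays centred on its +x, +y, -x, -y axes, 98 mm from the axis; 8 mm dividers midway between, each with a red post 120 mm from the axis, 14 mm thick, 36 mm above the disc, to grip or push.
- bust: Dark grey clay bust on a wooden disc. Like all studies: wooden disc 52 mm diameter, 12 mm high, above it a round body 28 mm thick from 12 to 56 mm height to grip, up to 68 mm high, 140 g with a low centre of mass. Origin: centre of the underside, z up.
- owl: Terracotta owl on a wooden disc; sizes and origin as bust.
- bear: Dark grey sitting bear on a wooden disc; sizes and origin as bust.
- column: White twisted column on a wooden disc; sizes and origin as bust. Two or three of the four studies are present, each in its own bay.
- mug: Blue mug 76 mm wide, 90 mm high, to be left alone. Origin: centre of the underside.
- book: Small green book 110 x 160 x 26 mm lying flat, to be left alone. Origin: centre of the underside.
- spatula: Modelling spatula 170 mm long lying on the table, to be left alone. Origin: underside.
There are look-alikes about, which are no part of the job. What is shaped like the owl but pink is not meant.

How it is judged:
On the way, in this order (a step that is already met when the one before it is completed fails the run):
1. the slab's lower edge rests on the table at the near side of the frame, the slab still well tilted (x of slab_edge in the frame of frame between -0.09 and -0.055 m and y of slab_edge in the frame of frame between -0.02 and 0.02 m and height (world z) of slab_edge below 0.006 m and angle between slab's own z axis and vertical between 0.36 and 1.3 rad), for 0.2 s.
2. the slab is lowered by its bar about that edge: nearly flat, edge on the table, still held (x of slab_edge in the frame of frame between -0.09 and -0.055 m and y of slab_edge in the frame of frame between -0.02 and 0.02 m and height (world z) of slab_edge below 0.006 m and angle between slab's own z axis and vertical between 0.06 and 0.35 rad and contact force between the fingers and slab above 0.5 N), for 0.1 s.
3. the slab lies flat and square inside the tape frame (angle between slab's own z axis and vertical below 0.04 rad and x of slab in the frame of frame between -0.008 and 0.008 m and y of slab in the frame of frame between -0.01 and 0.01 m and angle between the y axis of slab and the y axis of frame, either way round below 0.08 rad and height (world z) of slab below 0.005 m), for 0.2 s.
4. the hook has swung closed onto the bar (all of step 3 and value of joint hook below 0.08 rad), for 0.2 s.
5. every study present stands upright on the slab (x of bust in the frame of slab between -0.066 and 0.045 m and y of bust in the frame of slab between -0.096 and 0.096 m and z of bust in the frame of slab between 0.009 and 0.019 m and angle between each of bust, owl, bear, column's own z axis and vertical below 0.1 rad and x of owl in the frame of slab between -0.066 and 0.045 m and y of owl in the frame of slab between -0.096 and 0.096 m and z of owl in the frame of slab between 0.009 and 0.019 m and x of bear in the frame of slab between -0.066 and 0.045 m and y of bear in the frame of slab between -0.096 and 0.096 m and z of bear in the frame of slab between 0.009 and 0.019 m and x of column in the frame of slab between -0.066 and 0.045 m and y of column in the frame of slab between -0.096 and 0.096 m and z of column in the frame of slab between 0.009 and 0.019 m), for 0.2 s.
At the end, for the whole second after the job is handed in: Slab flat (0.04 rad) and square (0.08 rad) in the tape frame, centred within 8 mm in x and 10 mm in y; hook closed on the bar (below 0.08 rad); every study present upright (0.1 rad) on the slab between bar and near edge; all released and at rest (all of step 4 and all of step 5 and linear speed of each of bust, owl, bear, column, slab below 0.01 m/s); the robot touches nothing.
It fails at once if a bystander (mug, book, spatula) is pushed more than 30 mm (distance of any of mug, book, spatula from where it was at the start of the episode above 0.03 m).
Of bust, owl, bear, column only 2 to 3 are there at a start; the rules pass over those that are not, and their reading is None.
At some moment in a run one of bust, owl, bear, column may be knocked a few centimetres aside while the robot is not near it.
It also fails if it takes over 210 s, if anything falls off the work surface, if the arm or the gripper's body presses on something with over 40 N, if the wrist force passes 120 N, or if a joint passes its speed limit or range.

### The arm

A 7-joint arm with a two-finger parallel gripper is mounted at the origin on the work surface. World frame = base frame: x ahead of the robot, y to its left, z up, the work surface at z = 0. Lengths are in m, angles in rad, forces in N, time in s.
With the tool pointing down it reaches from about 0.35 to 0.9 m from the base axis. Payload 8.1 kg.
Tool frame: the origin (TCP) lies midway between the tips of the shut fingers; the grasp point (between the pads) lies arm.grip_point_offset behind it (arm.grip_point_offset is the distance from the TCP to the grasp point, in m); y points along the fingers, z is the direction in which the jaws open and shut, and the axes are right-handed (so a half turn about y gives the same grasp; the last joint's range is limited). The gripper opens to 92 mm and grips with 3 to 60 N. Pads are 19 mm wide; open, the fingers measure 130 mm over their backs; the gripper's body (75 mm by 190 mm) begins 47 mm behind the grasp point.
Start: joints at [-1.275, 0.434, 0.025, 1.573, -0.012, 1.134, -0.075], TCP at [0.243, 0.576, 0.227] pointing down, gripper open.
Joint ranges: [-2.62, 2.62], [-0.44, 2.09], [-1.27, 1.32], [0.08, 2.57], [-1.32, 4.46], [0.12, 2], [-2.74, 2.74]. Speed limits (rad/s): [2.22, 2.22, 3.01, 3.01, 3.14, 3.14, 3.14].

### API

Orientations are given as a rotation vector (axis times angle).
In Python, from cell import arm, get_image, camera_info gives the robot as it stands.
- The arm moves only by the tool carry_out, never from a script. Its argument "steps" is one flat list of numbers, 5 for each row, row after row: the opening, from 0 (shut) to 1 (fully open), then the shift along the world's x, y, z in units of 0.1 m (1.0 is 0.1 m), then the turn about the world's z in units of 45 degrees (1.0 is 45 degrees). In form: [hand, dx, dy, dz, spin, hand, dx, dy, dz, spin, ...]. A call has 1 to 12 rows; each row is the pose to reach, as a shift and turn from the pose commanded when the call began; what a row does not reach only later rows make up. A row lasts 1/10 s, in which the tool goes at most 50 mm and 8.59 degrees, less where a joint would pass 70% of its speed; a pose out of reach is approached as far as the arm can. A call with a number of a shift or a turn outside -1 to 1 is refused whole. A call with a gripper value outside its range is refused whole. The fingers move at their own pace and stop on an object; "grip_force" is the grip in N (left out, the last holds). Time passes only in rows, so rows that repeat a pose let the fingers close. It gives the time, the measured TCP pose, the force and the opening at its end, in the units of the state.
- arm.observe(): the state, without advancing time (a new reading comes with each control period).
- get_image(name): name is "side" or "top"; returns (picture, depth): 400x640x3 uint8, red, green, blue; 400x640 float32, m along the optical axis (not along the pixel's ray), 0 where there is no reading.
- camera_info(name): a dict with "fovy" (degrees; the focal length in pixels is half the picture's height over the tangent of half this angle, whatever the lens; pixels are square), "cx", "cy" (the principal point, pixels), "R" (3x3) and "t" (3): a world point X has camera coordinates R X + t. Camera axes: x right, y down, z forward; pixel columns grow to the right and rows downward; lengths in m; the calibration is good to about 2 mm. A picture is of the moment at which its call begins. camera_info takes no time and is no camera call.
- arm.sign_off(): hands the job in, once; it reports no verdict.
The state is a dict: "clock": time; "joints": joint angles; "dq": joint speeds; "joint_efforts": joint torques, N m; "position": TCP position; "ee_rot": TCP orientation; "force": force on the tool from outside, world axes, zero at the start; "ft_torque": the same for the moment, N m; "width": opening from 0.0 (shut) to 1.0 (fully open).
Only numpy, scipy, OpenCV 4.12 (cv2) and the standard library are available. Lean on these libraries where they do the work, as an engineer would, in place of code of your own. Each camera call takes 0.05 s, during which the arm holds its last target. There are 200 camera calls.

## Working session

There is one attempt and no reset: what is moved stays moved. The work goes in short steps, Python scripts to look and compute and a tool call to move; the robot and the scene stay as the last step left them, time stands still between calls to the robot, and variables do not carry over. Pictures are saved under pics/ and viewed, about 12 in all and at most 16, crops included, and the job is handed in when it is done.

Besides the shell and the picture viewer there is one more tool, called after "Emit:" as name(argument=value, ...) on one line, values as JSON. carry_out: Moves the arm, as the interface text tells. Shifts and turns lie within -1 to 1; 1 stands for 0.1 m of shift or 45 degrees of turn. Its arguments: {"type":"object","properties":{"steps":{"type":"array","items":{"type":"number"}},"grip_force":{"type":"number"}},"required":["steps"]}

```bash
ls; mkdir -p pics
cat > h.py <<'E'
import numpy as np,cv2
from cell import arm,get_image,camera_info
def cam(n):
    c=camera_info(n); f=200/np.tan(np.radians(c["fovy"])/2); return f,c["cx"],c["cy"],np.array(c["R"]),np.array(c["t"])
def cloud(n,d):
    f,cx,cy,R,t=cam(n); v,u=np.mgrid[0:400,0:640]
    p=np.stack([(u-cx)/f*d,(v-cy)/f*d,d],-1)
    return (p-t)@R   # R^T (p-t)
def shot(n,tag):
    im,d=get_image(n); cv2.imwrite(f"pics/{tag}.png",cv2.cvtColor(im,cv2.COLOR_RGB2BGR)); P=cloud(n,d); P[d==0]=np.nan
    np.savez(f"pics/{tag}.npz",im=im,P=P,d=d); return im,P
def proj(n,X):
    f,cx,cy,R,t=cam(n); c=np.atleast_2d(X)@R.T+t; return np.c_[f*c[:,0]/c[:,2]+cx,f*c[:,1]/c[:,2]+cy]
E
python3 - <<'E'
from h import *
for n in("top","side"):
    print(camera_info(n)); shot(n,n+"0")
s=arm.observe(); print({k:np.round(v,4).tolist() if not isinstance(v,dict) else v for k,v in s.items()}, arm.grip_point_offset)
E
```

```text
pics
{'fovy': 42.19530734941382, 'cx': 328.0725503370592, 'cy': 192.25760378796085, 'R': array([[ 8.32429830e-03, -9.99965330e-01, -2.14126296e-04],
       [-9.91950668e-01, -8.23052222e-03, -1.26357159e-01],
       [ 1.26351016e-01,  1.26423741e-03, -9.91984789e-01]]), 't': array([-0.03140077,  0.52830181,  1.52827473])}
{'fovy': 45.53062209650648, 'cx': 317.20909682524723, 'cy': 195.2091986072198, 'R': array([[ 0.92749962, -0.373031  , -0.02433766],
       [-0.22723332, -0.51089949, -0.82906377],
       [ 0.29683239,  0.77448666, -0.55862415]]), 't': array([-0.4974177 ,  0.1922002 ,  1.37873636])}
{'clock': 0.1, 'joints': [-1.2746, 0.4352, 0.025, 1.5739, -0.0116, 1.134, -0.0751], 'dq': [-0.0004, -0.0007, 0.0003, -0.0025, -0.0009, -0.0012, 0.001], 'joint_efforts': [0.0026, -66.9127, 0.9878, -31.5145, -0.0605, 0.0374, 0.0], 'position': [0.2426, 0.5755, 0.226], 'ee_rot': [-1.5494, 0.3131, -0.3128], 'force': [0.3741, -0.1594, 0.1015], 'ft_torque': [0.0171, 0.0098, -0.0015], 'width': 0.9981} 0.0188
```

View pics/top0.png

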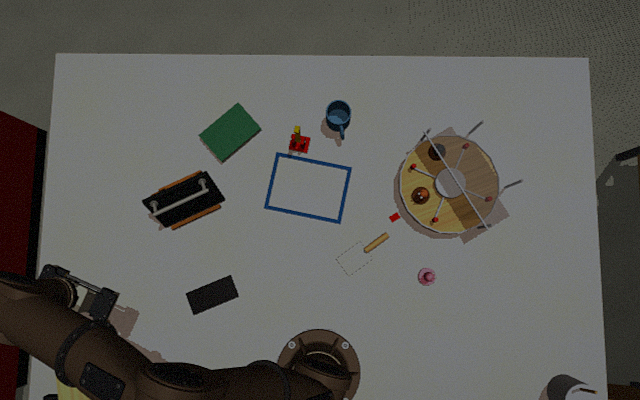

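View pics/side0.png

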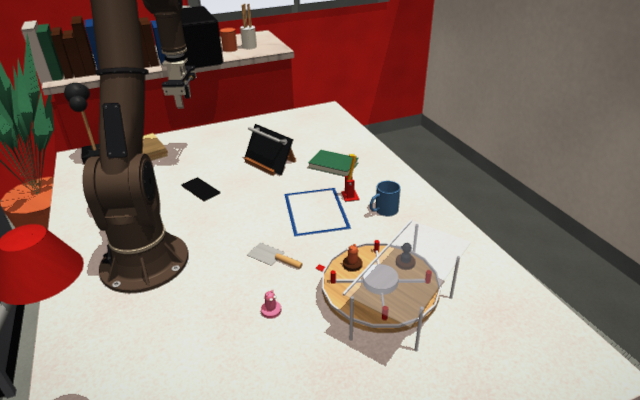

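The top view shows the easel and slab at about (185,200), the tape frame at (308,187), the red post and hook at (298,137), and the carousel at (450,183). The owl is at (420,196), with a dark grey study at (437,152). The pink decoy at (427,277) is to be ignored.

```bash
cat >> h.py <<'E'
def onplane(n,uv,z):
    f,cx,cy,R,t=cam(n); uv=np.atleast_2d(uv).astype(float); C=-R.T@t
    r=np.c_[(uv-[cx,cy])/f,np.ones(len(uv))]@R
    return C+r*((z-C[2])/r[:,2])[:,None]
E
python3 - <<'E'
from h import *
z=np.load("pics/top0.npz"); im,P=z["im"],z["P"]
hsv=cv2.cvtColor(im,cv2.COLOR_RGB2HSV)
# frame
m=((hsv[...,0]>100)&(hsv[...,0]<125)&(hsv[...,1]>130)&(im[...,2]>60)).astype(np.uint8)
m[:145]=0;m[230:]=0;m[:,:255]=0;m[:,360:]=0
v,u=np.nonzero(m); X=onplane("top",np.c_[u,v],0)[:,:2]
r=cv2.minAreaRect(X.astype(np.float32)*1000);print("frame outer",r,len(u), X.mean(0))
# inner
cnt,h=cv2.findContours(m,cv2.RETR_CCOMP,cv2.CHAIN_APPROX_NONE)
for c,hh in zip(cnt,h[0]):
    if len(c)>60:
        Y=onplane("top",c[:,0],0)[:,:2]; print(hh[3],cv2.minAreaRect(Y.astype(np.float32)*1000))
# depth grids
def show(nm,u0,u1,v0,v1,zmin):
    Q=P[v0:v1,u0:u1].reshape(-1,3); c=im[v0:v1,u0:u1].reshape(-1,3); k=Q[:,2]>zmin; return Q[k],c[k]
# bar: bright pixels near slab
Q,c=show("bar",140,230,165,235,0.1); 
k=(c.min(1)>110); print("bar",k.sum(),Q[k].min(0),Q[k].max(0),Q[k].mean(0)); B=Q[k]
print("bar pca",np.linalg.svd(B-B.mean(0))[2][0])
# slab dark plane
Q,c=show("s",140,230,165,235,0.03); k=c.max(1)<45; S=Q[k]; n=np.linalg.svd(S-S.mean(0))[2]; print("slab",k.sum(),S.mean(0),n[2],n[0],S.min(0),S.max(0))
# red items
mr=((hsv[...,0]<6)|(hsv[...,0]>174))&(hsv[...,1]>150)&(hsv[...,2]>90)
nn,lab,st,ce=cv2.connectedComponentsWithStats(mr.astype(np.uint8))
for i in range(1,nn):
    if st[i,4]>8 and st[i,0]>260 and st[i,0]<560 and st[i,1]>100 and st[i,1]<330: q=P[lab==i]; print("red",ce[i].round(1),st[i,4],np.nanmedian(q,0).round(3),np.nanmax(q[:,2]).round(3))
D=P[120:250:6,385:535:6,2]*1000
print(np.nan_to_num(D,nan=-1).astype(int))
E
```

```text
frame outer ((548.0262451171875, 36.23979187011719), (237.04396057128906, 177.8703155517578), 78.73989868164062) 746 [0.54562218 0.03527635]
-1 ((548.0262451171875, 36.23979187011719), (237.04396057128906, 177.8703155517578), 78.73989868164062)
bar 3 [0.48470102 0.34718023 0.13386347] [0.50471647 0.38886943 0.13988434] [0.4930684  0.37074313 0.13629309]
bar pca [-0.43739111  0.8992612   0.00428018]
slab 1694 [0.50444991 0.39411914 0.08644471] [-0.77262537 -0.37008637  0.51583535] [-0.42092543  0.90687103  0.02016717] [0.42898903 0.29257463 0.03006919] [0.58702654 0.50160853 0.13936065]
red [292.8 136.1] 15 [0.691 0.078 0.077] 0.083
red [303.1 143.2] 110 [0.68  0.049 0.009] 0.099
red [413.4 165.4] 13 [ 0.604 -0.275  0.087] 0.093
red [394.1 216.8] 56 [ 0.458 -0.229  0.003] 0.014
red [435.5 219.1] 15 [ 0.446 -0.339  0.085] 0.09
[[  6  -2   0   1  -2  -1   3  -1   0  -5 146 146 148 150 146 144 147   3
    1   7   2   0   2  -1   3]
 [  0   3   4   0   0  -2   0   1 143 142 141 148 142 148 152 147 140 139
   -2   1   0   1   0   0   4]
 [  0  -1  -4   2   3   4  -1 145 151 144 140 143 147
[... 1347 characters left out ...]
51  56  46  52  49  57  52 149 143 145
  143 142 140 147 148   0   1]
 [  2   0  -3  11   5  49  49  50  48  49  54  50  44  54  51  57 147 148
  143 145 144   2   0   1   0]
 [  3  -3  -1   2   0   0  46  49  55  53  53  48  51  49  48  44  61 149
  146 148   4  -1   0   4   2]
 [  1   1   2  -1   3   1  -1  46  55  49  51  46  49  50  44   0  31 150
   -2   4   3  -1   0   1   0]
 [ 25   0   2   5   0  -1   3   3   5   1   2   3  -1   0   4  -1   3   3
   -2  -5   8   0   0   0  -3]
 [ 19  -1   3   3   3   0  -3   2  -3   3   0   0   0  -1   5   1   8   4
    0   3  -1   7   1  12   0]
 [  2  -8   0   1  -6   8  -1  -3  -2   1   5   0  -1   7  -7   0   1  -1
    1   1  -1   1   6   2   3]]
```

Run:
```python
import cv2
a=cv2.imread("pics/top0.png");b=cv2.imread("pics/side0.png")
A=cv2.resize(a[110:255,380:535],None,fx=3.8,fy=3.8,interpolation=2)
B=cv2.resize(a[90:240,130:330],None,fx=4,fy=4,interpolation=2)
cv2.imwrite("pics/c1.png",cv2.convertScaleAbs(A,alpha=1.6)); cv2.imwrite("pics/c2.png",cv2.convertScaleAbs(B,alpha=1.6))
```

```text
(no output)
```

View pics/c1.png

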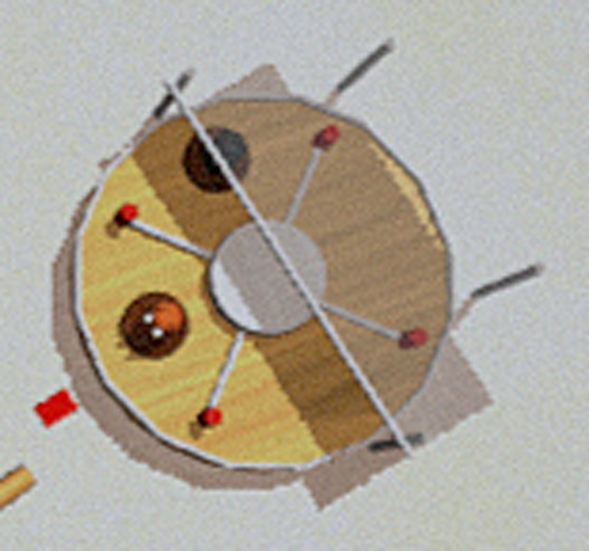

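View pics/c2.png

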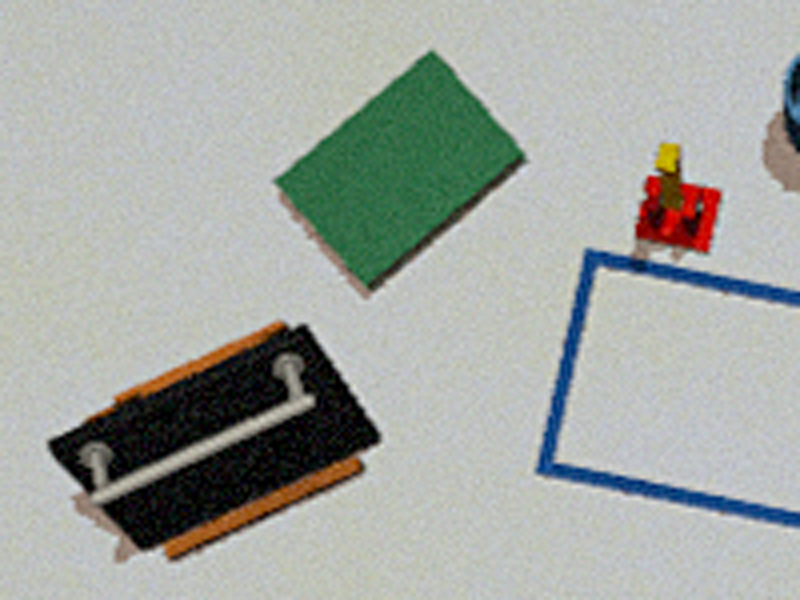

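Crops: the bar runs from about (154,214.5) to (208,190) and the frame is clear. Only two studies are visible: the owl in the gap bay and a dark grey one at (437,152) half under the guard. The other two bays look empty.

Run:
```python
from h import *
from scipy.spatial.transform import Rotation as Ro
z=np.load("pics/top0.npz"); im,P=z["im"],z["P"]
B=onplane("top",[[153.75,214.5],[208,190]],0.130); d=B[0]-B[1]; print("bar",B.round(4),np.linalg.norm(d),B.mean(0),"yaw of y",np.degrees(np.arctan2(d[1],d[0]))-90)
s=arm.observe(); R=Ro.from_rotvec(s["ee_rot"]).as_matrix(); print(R.round(3)); print("jaw yaw",np.degrees(np.arctan2(R[1,2],R[0,2])))
yaw=np.radians(-11.26); fx=np.array([np.cos(yaw),np.sin(yaw),0]); fy=np.array([-fx[1],fx[0],0]); F=np.array([.5475,.036,0])
pts=[F+a*.078*fx+b*.108*fy for a,b in((1,1),(1,-1),(-1,-1),(-1,1))]+[F+.125*fx+.055*fy+[0,0,.074]]
print(proj("top",pts).round(1)); print(proj("side",pts).round(1)); print(pts)
b=im.copy()
for n,t in(("top","top0"),("side","side0")):
    m=cv2.cvtColor(np.load(f"pics/{t}.npz")["im"],cv2.COLOR_RGB2HSV)
    pp=proj(n,[F+a*(.078+.005)*fx+c*(.113)*fy for a,c in((1,1),(1,-1),(-1,-1),(-1,1))])
    mk=((m[...,0]>100)&(m[...,0]<125)&(m[...,1]>110)).astype(np.uint8)
    ov=np.zeros_like(mk); cv2.polylines(ov,[np.round(pp).astype(np.int32)],True,1,1); print(n,"tape overlap",(mk&ov).sum()/ov.sum())
    # optimise frame pose on overlap
    from itertools import product
    dt=cv2.distanceTransform(1-mk,cv2.DIST_L2,5)
    v,u=np.nonzero(mk); X=onplane(n,np.c_[u,v],0)[:,:2]
    k=np.linalg.norm(X-F[:2],axis=1)<.16; X=X[k]
    from scipy.optimize import minimize
    def cost(q):
        c,s_=np.cos(q[2]),np.sin(q[2]); L=(X-q[:2])@np.array([[c,-s_],[s_,c]])
        a=abs(abs(L[:,0])-.083);bb=abs(abs(L[:,1])-.113)
        return np.minimum(np.minimum(a,bb),.02).mean()
    r=minimize(cost,[*F[:2],yaw],method="Nelder-Mead",options=dict(xatol=1e-5,fatol=1e-8)); print(n,r.x[:2].round(4),np.degrees(r.x[2]),r.fun)
print("hub",onplane("top",[[380+268/3.8,110+277/3.8]],.072),"owl",onplane("top",[[420,197]],.09),"dark",onplane("top",[[380+216/3.8,110+160/3.8]],.06))
```

```text
bar [[0.4492 0.4622 0.13  ]
 [0.5199 0.3123 0.13  ]] 0.16567306268618284 [0.48452813 0.38726181 0.13      ] yaw of y 25.255866580930856
[[ 0.921 -0.     0.388]
 [-0.388 -0.001  0.921]
 [ 0.    -1.    -0.001]]
jaw yaw 67.14623298416798
[[278.9 156. ]
 [347.1 169.9]
 [336.9 219.2]
 [268.  204.9]
 [297.4 139.5]]
[[332.5 189.7]
 [347.1 226.7]
 [297.8 233.4]
 [288.4 195.2]
 [349.5 178. ]]
[array([0.64508684, 0.12669073, 0.        ]), array([ 0.60291035, -0.08515153,  0.        ]), array([ 0.44991316, -0.05469073,  0.        ]), array([0.49208965, 0.15715153, 0.        ]), array([0.68083328, 0.06553363, 0.074     ])]
top tape overlap 1.0
top [0.5479 0.0361] -11.23103450914907 0.0024880662206238986
side tape overlap 0.7359550561797753
side [0.5452 0.0388] -11.155186981849164 0.002176960347500451
hub [[ 0.55442531 -0.38739326  0.072     ]] owl [[ 0.50969941 -0.29373036  0.09      ]] dark [[ 0.64891874 -0.35132068  0.06      ]]
```

Frame fits: centre about (0.547,0.037), yaw −11.2°. Bar mid is at (0.4845,0.387,0.130), yaw 25.3°. The jaw is at 67.1°, so it turns by −41.9°. Moving above the bar.

Emit:
carry_out(steps=[0.35,0.3,-0.2,0,-0.2,0.35,0.6,-0.5,0,-0.4,0.35,1,-0.8,0,-0.6,0.35,1,-0.8,0,-0.8,0.35,1,-0.8,0,-0.93,0.35,1,-0.8,0,-0.93], grip_force=40)

```text
clock: 0.7
position: [0.3428, 0.4956, 0.2264]
ee_rot: [-1.386, 0.88, -0.88]
force: [-0.2, -0.7, 0.5]
width: 0.526
```

Emit:
carry_out(steps=[0.35,0.3,-0.3,0,0,0.35,0.6,-0.6,0,0,0.35,1,-0.9,0,0,0.35,1,-0.9,0,0])

```text
clock: 1.1
position: [0.449, 0.3996, 0.2269]
ee_rot: [-1.385, 0.878, -0.886]
force: [0.2, -1.1, 0.5]
width: 0.35
```

Emit:
carry_out(steps=[0.35,0.2,-0.1,0,0,0.35,0.39,-0.19,0,0,0.35,0.39,-0.19,-0.2,0,0.35,0.39,-0.19,-0.2,0,0.35,0.39,-0.19,-0.2,0])

```text
clock: 1.6
position: [0.4808, 0.3874, 0.2064]
ee_rot: [-1.389, 0.877, -0.875]
force: [0.9, 1.3, 0.1]
width: 0.349
```

Run:
```python
from h import *
a,_=shot("top","t1"); b,_=shot("side","s1")
c=proj("side",[[.4845,.387,.13]])[0].astype(int); print(c,arm.observe()["position"])
A=cv2.resize(a[140:260,120:260],(560,480),interpolation=2); B=cv2.resize(b[80:180,210:310],None,fx=4.8,fy=4.8,interpolation=2)
cv2.imwrite("pics/v5.png",cv2.cvtColor(cv2.resize(np.hstack([A,B]),(800,370)),cv2.COLOR_RGB2BGR))
```

```text
[263 134] [0.48126685 0.38778332 0.20735473]
```

View pics/v5.png

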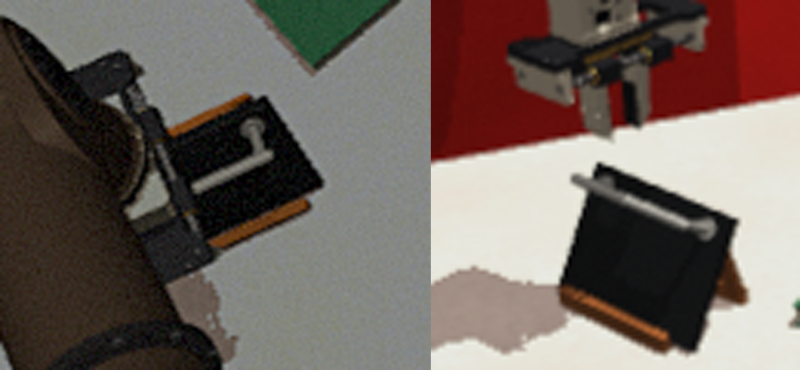

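The jaws straddle the bar squarely, perpendicular to it and over its middle. Going down and gripping.

Emit:
carry_out(steps=[0.35,0,0,-0.3,0,0.35,0,0,-0.5,0,0.35,0,0,-0.7,0,0.35,0,0,-0.85,0,0.35,0,0,-0.92,0,0.35,0,0,-0.92,0])

```text
clock: 2.3
position: [0.4812, 0.3872, 0.1145]
ee_rot: [-1.387, 0.878, -0.877]
force: [-0.9, 0.8, -0.6]
width: 0.35
```

Emit:
carry_out(steps=[0.1,0,0,0,0,0,0,0,0,0,0,0,0,0,0,0,0,0,0,0,0,0,0,0,0])

```text
clock: 2.8
position: [0.4827, 0.3877, 0.1158]
ee_rot: [-1.384, 0.877, -0.878]
force: [1.8, 0.8, 6.2]
width: 0.116
```

Emit:
carry_out(steps=[0,0,0,0.1,0,0,0,0,0.2,0,0,0,0,0.3,0,0,0,0,0.45,0,0,0,0,0.6,0,0,0,0,0.8,0,0,0,0,0.9,0,0,0,0,0.9,0,0,0,0,0.9,0])

```text
clock: 3.7
position: [0.4812, 0.3867, 0.2042]
ee_rot: [-1.387, 0.878, -0.878]
force: [-0.5, -0.6, -9.1]
width: 0.117
```

Lifted; the force shows about 0.9 kg. Carrying it to the frame with a −36.5° turn.

Emit:
carry_out(steps=[0,0,-0.1,0,0,0,0,-0.25,0,-0.1,0,0,-0.45,0,-0.2,0,0.05,-0.65,0,-0.3,0,0.1,-0.85,0,-0.4,0,0.1,-1,0,-0.5,0,0.1,-1,0,-0.5])

```text
clock: 4.4
position: [0.4917, 0.2825, 0.204]
ee_rot: [-1.232, 1.178, -1.18]
force: [0.7, -0.7, -8.4]
width: 0.117
```

Emit:
carry_out(steps=[0,0,-0.1,0,0,0,0,-0.25,0,-0.1,0,0,-0.45,0,-0.2,0,0.05,-0.65,0,-0.31,0,0.1,-0.85,0,-0.31,0,0.1,-1,0,-0.31,0,0.1,-1,0,-0.31])

```text
clock: 5.1
position: [0.5015, 0.1839, 0.2046]
ee_rot: [-1.111, 1.352, -1.354]
force: [0.2, -0.9, -8.2]
width: 0.117
```

Emit:
carry_out(steps=[0,0,-0.1,0,0,0,0,-0.25,0,0,0,0,-0.45,0,0,0,0,-0.65,0,0,0,0,-0.85,0,0,0,0.05,-1,0,0,0,0.05,-1,0,0])

```text
clock: 5.8
position: [0.5072, 0.0833, 0.205]
ee_rot: [-1.109, 1.352, -1.355]
force: [0.9, 0.3, -7.3]
width: 0.118
```

Emit:
carry_out(steps=[0,0,-0.1,0,0,0,0,-0.25,0,0,0,0,-0.38,0,0,0,0,-0.42,0,0,0,0,-0.42,0,0,0,0,-0.42,0,0])

```text
clock: 6.4
position: [0.5068, 0.0454, 0.2047]
ee_rot: [-1.111, 1.351, -1.351]
force: [0.6, -0.5, -8.6]
width: 0.12
```

Run:
```python
from h import *
from scipy.spatial.transform import Rotation as Ro
b,P=shot("side","s2"); a,Q=shot("top","t2")
s=arm.observe(); print(s["position"],s["force"],s["joints"]); R=Ro.from_rotvec(s["ee_rot"]).as_matrix(); print("jaw",np.degrees(np.arctan2(R[1,2],R[0,2])))
for P,a in((P,b),(Q,a)):
    p=s["position"]; k=(abs(P[...,0]-p[0])<.16)&(abs(P[...,1]-p[1])<.15)&(P[...,2]>.06)&(P[...,2]<.21)&(a.max(2)<45)
    S=P[k]; 
    for _ in range(5):
        c=S.mean(0); n=np.linalg.svd(S-c)[2][2]; S=S[abs((S-c)@n)<.008]
    n=n*np.sign(n[2]); print(len(S),c,n,"tilt",np.degrees(np.arccos(n[2])),"yaw",np.degrees(np.arctan2(-n[1],-n[0])),S.min(0),S.max(0))
A=cv2.resize(a[100:260,220:380],(480,480),interpolation=2); B=cv2.resize(b[80:280,230:430],(480,480),interpolation=2)
cv2.imwrite("pics/v6.png",cv2.cvtColor(cv2.resize(np.hstack([A,B]),(800,400)),cv2.COLOR_RGB2BGR))
```

```text
[0.50672619 0.04572304 0.20470449] [-0.57185573 -1.0735044  -8.09631196] [-0.59667722  0.27974858  0.50747643  1.91293252 -0.16166359  0.98872355
 -0.20996886]
jaw -11.088219005611746
897 [0.50663165 0.01965567 0.14903385] [-0.8463515   0.15122916  0.5107043 ] tilt 59.289245613411936 yaw -10.130901856878479 [ 0.46381616 -0.06317718  0.09498755] [0.5617619  0.14583749 0.20978177]
430 [ 0.49981502 -0.02511422  0.15246958] [-0.84358279  0.17216792  0.50865143] tilt 59.425956233282804 yaw -11.535153320564485 [ 0.46508951 -0.05661369  0.09308227] [0.53940229 0.00440812 0.20986732]
```

View pics/v6.png

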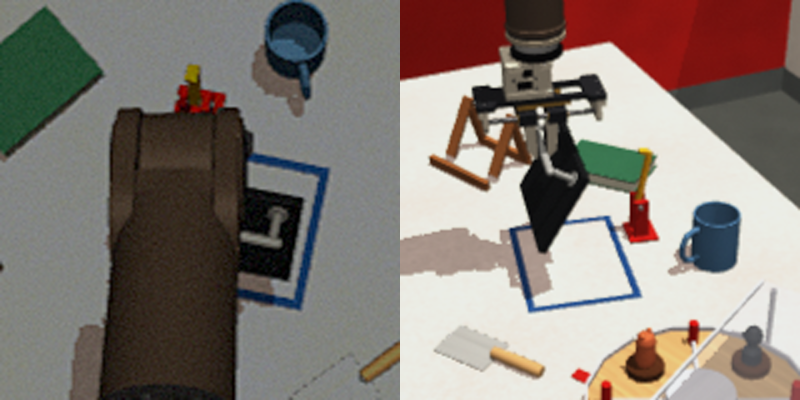

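The slab is held at a 59° tilt, yaw about −11°, with the tool over the frame. Checking the edge position in frame coordinates from the saved images.

```bash
cat >> h.py <<'E'
F=np.array([.547,.037,0]); YAW=np.radians(-11.2); fx=np.array([np.cos(YAW),np.sin(YAW),0]); fy=np.array([-fx[1],fx[0],0])
def tof(X): X=np.asarray(X)-F; return np.stack([X@fx,X@fy,X[...,2]],-1)
E
python3 - <<'E'
from h import *
for t in("s2","t2"):
    z=np.load(f"pics/{t}.npz"); a,P=z["im"],z["P"]; p=[.5067,.0457]
    k=(abs(P[...,0]-p[0])<.16)&(abs(P[...,1]-p[1])<.15)&(P[...,2]>.06)&(P[...,2]<.21)&(a.max(2)<45)
    S=P[k]
    for _ in range(5):
        c=S.mean(0); n=np.linalg.svd(S-c)[2][2]; S=S[abs((S-c)@n)<.008]
    L=tof(S); n=n*np.sign(n[2]); u=np.array([n[2],0,np.hypot(n[0],n[1])]) # along slab x
    sx=L@u; print(t,"y range",np.percentile(L[:,1],[.5,99.5]),"x range along slab",np.percentile(sx,[1,99])) 
    lo=L[sx<np.percentile(sx,4)]; print("low edge",lo.mean(0))
    for y0 in np.arange(-.1,.11,.025):
        q=L[abs(L[:,1]-y0)<.012]; 
        if len(q)>15: print(round(y0,3),len(q),np.percentile(q[:,2],[1,99]).round(4),np.percentile(q[:,0],[1,99]).round(4))
E
```

```text
s2 y range [-0.10125392  0.09553692] x range along slab [0.05045374 0.17970269]
low edge [-0.06605789 -0.008073    0.0989863 ]
-0.1 169 [0.0986 0.2087] [-0.0652  0.0059]
-0.075 121 [0.0997 0.2077] [-0.0666 -0.0008]
-0.05 114 [0.0992 0.209 ] [-0.0663 -0.0004]
-0.025 105 [0.0967 0.2095] [-0.0672 -0.001 ]
-0.0 107 [0.0985 0.2086] [-0.0664 -0.0001]
0.025 100 [0.1007 0.2086] [-0.0673 -0.0007]
0.05 74 [0.0977 0.2093] [-0.0665 -0.0023]
0.075 56 [0.0974 0.2092] [-0.067  -0.0014]
t2 y range [-0.0975417  -0.04035732] x range along slab [0.05387049 0.17956451]
low edge [-0.0637357  -0.07052262  0.10132221]
-0.1 99 [0.1024 0.207 ] [-0.0646 -0.0018]
-0.075 143 [0.0985 0.2091] [-0.0645  0.001 ]
-0.05 170 [0.1017 0.207 ] [-0.0654 -0.0006]
```

Emit:
carry_out(steps=[0,-0.12,0.03,-0.1,0,0,-0.12,0.03,-0.3,0,0,-0.12,0.03,-0.5,0,0,-0.12,0.03,-0.65,0,0,-0.12,0.03,-0.75,0,0,-0.12,0.03,-0.8,0,0,-0.12,0.03,-0.82,0,0,-0.12,0.03,-0.84,0,0,-0.12,0.03,-0.84,0])

```text
clock: 7.4
position: [0.495, 0.0481, 0.121]
ee_rot: [-1.11, 1.351, -1.351]
force: [-0.1, 0.5, -6.9]
width: 0.115
```

Emit:
carry_out(steps=[0,0,0,-0.02,0,0,0,0,-0.04,0,0,0,0,-0.04,0])

```text
clock: 7.7
position: [0.4946, 0.048, 0.1166]
ee_rot: [-1.111, 1.351, -1.351]
force: [-0.5, 0.0, -8.6]
width: 0.12
```

Emit:
carry_out(steps=[0,0,0,-0.01,0,0,0,0,-0.02,0,0,0,0,-0.02,0])

```text
clock: 8.0
position: [0.4957, 0.0475, 0.1153]
ee_rot: [-1.109, 1.35, -1.352]
force: [-0.8, -2.1, -0.1]
width: 0.12
```

Emit:
carry_out(steps=[0,0,0,-0.01,0,0,0,0,-0.02,0,0,0,0,-0.02,0])

```text
clock: 8.3
position: [0.4978, 0.0471, 0.1148]
ee_rot: [-1.105, 1.348, -1.354]
force: [1.2, -5.7, 14.4]
width: 0.114
```

The edge is down. I'll start the pivot arc about it with a lighter grip.

Emit:
carry_out(steps=[0,0,0,0.01,0,0,0,0,0.01,0,0,0.05,-0.01,0,0,0,0.1,-0.02,-0.01,0,0,0.2,-0.04,-0.03,0,0,0.31,-0.06,-0.07,0,0,0.41,-0.08,-0.11,0,0,0.51,-0.1,-0.17,0,0,0.6,-0.12,-0.23,0,0,0.6,-0.12,-0.23,0,0,0.6,-0.12,-0.23,0], grip_force=20)

```text
clock: 9.4
position: [0.5549, 0.036, 0.0893]
ee_rot: [-1.111, 1.351, -1.351]
force: [2.5, -1.4, -2.3]
width: 0.125
```

```bash
cat >> h.py <<'E'
def slab(tag,zmax=.15,rad=.17):
    out=[]
    for n in("side","top"):
        a,P=shot(n,tag+n); L=tof(P); k=(abs(L[...,0])<rad)&(abs(L[...,1])<.14)&(L[...,2]>.008)&(L[...,2]<zmax)&(a.max(2)<50)&(L[...,0]<.11)
        S=L[k]
        for _ in range(6):
            c=np.median(S,0); n_=np.linalg.svd(S-S.mean(0),full_matrices=False)[2][2]; S=S[abs((S-S.mean(0))@n_)<.007]
        n_=n_*np.sign(n_[2]); print(n,len(S),"tilt",np.degrees(np.arccos(n_[2])).round(2),"yaw",np.degrees(np.arctan2(-n_[1],-n_[0])).round(1),"x",np.percentile(S[:,0],[.5,99.5]).round(4),"y",np.percentile(S[:,1],[.5,99.5]).round(4),"z",np.percentile(S[:,2],[.5,99.5]).round(4))
E
python3 - <<'E'
from h import *
slab("p1"); s=arm.observe(); print(s["position"],s["force"],tof(s["position"]))
E
```

```text
side 1241 tilt 29.84 yaw 0.3 x [-0.0757  0.0424] y [-0.1021  0.0983] z [0.0099 0.0811]
top 807 tilt 29.69 yaw 0.1 x [-0.0736  0.0472] y [-0.0974 -0.0296] z [0.0106 0.0849]
[0.5544579  0.03609551 0.08965694] [ 1.5923031  -1.65246241 -2.46718702] [0.00749155 0.00056132 0.08965694]
```

Tilt is 29.8° and the edge is as planned. Continuing the pivot to about 10°, then flat.

Emit:
carry_out(steps=[0,0.05,-0.01,-0.04,0,0,0.09,-0.02,-0.07,0,0,0.13,-0.025,-0.11,0,0,0.17,-0.03,-0.15,0,0,0.21,-0.04,-0.2,0,0,0.24,-0.05,-0.24,0,0,0.28,-0.055,-0.29,0,0,0.31,-0.06,-0.33,0,0,0.31,-0.06,-0.33,0,0,0.31,-0.06,-0.33,0])

```text
clock: 10.5
position: [0.5855, 0.0299, 0.0565]
ee_rot: [-1.111, 1.352, -1.351]
force: [2.2, -1.9, -3.5]
width: 0.127
```

Run:
```python
from h import *
slab("p2"); s=arm.observe(); print(s["force"],tof(s["position"]))
```

```text
side 318 tilt 16.66 yaw 1.5 x [-0.0437 -0.0035] y [-0.1016  0.1005] z [0.0104 0.028 ]
top 499 tilt 13.21 yaw 34.1 x [-0.0691  0.0652] y [-0.0968 -0.0358] z [0.0093 0.042 ]
[ 1.80914748 -0.57837809 -2.75283866] [0.03906086 0.00056079 0.05672891]
```

Emit:
carry_out(steps=[0,0.03,-0.005,-0.04,0,0,0.055,-0.01,-0.09,0,0,0.08,-0.015,-0.13,0,0,0.1,-0.02,-0.16,0,0,0.105,-0.02,-0.175,0,0,0.105,-0.02,-0.18,0,0,0.105,-0.02,-0.18,0])

```text
clock: 11.3
position: [0.5959, 0.028, 0.0386]
ee_rot: [-1.111, 1.352, -1.351]
force: [-1.3, -1.0, -3.9]
width: 0.125
```

Run:
```python
from h import *
s=arm.observe(); print(s["force"],tof(s["position"]))
a,P=shot("side","p3s"); b,Q=shot("top","p3t")
A=cv2.resize(b[130:240,250:370],(480,440),interpolation=2); B=cv2.resize(a[150:260,260:380],(480,440),interpolation=2)
cv2.imwrite("pics/v7.png",cv2.convertScaleAbs(cv2.cvtColor(cv2.resize(np.hstack([A,B]),(800,366)),cv2.COLOR_RGB2BGR),alpha=1.4))
```

```text
[-1.29032993 -0.97889008 -3.86377163] [0.04972344 0.00070163 0.03858414]
```

View pics/v7.png

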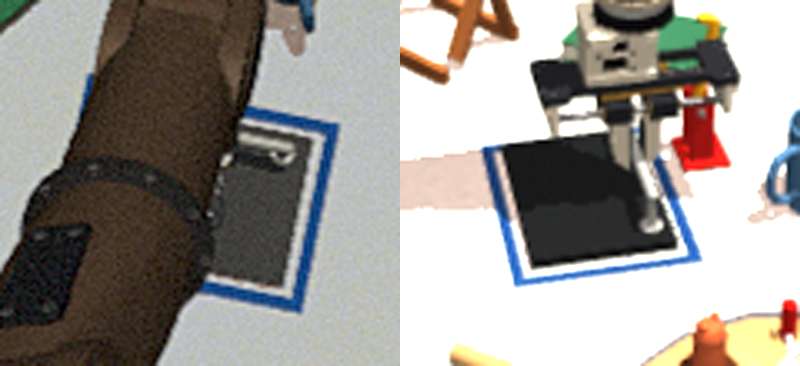

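The slab lies inside the tape with fairly even margins. I'll lower the last millimetre, release and rise clear.

Emit:
carry_out(steps=[0,0.0,0,-0.01,0,0,0,0,-0.015,0,0,0,0,-0.015,0,0.3,0,0,-0.015,0,0.3,0,0,-0.015,0,0.3,0,0,-0.015,0,0.3,0,0,-0.015,0])

```text
clock: 12.1
position: [0.5965, 0.028, 0.0373]
ee_rot: [-1.11, 1.351, -1.351]
force: [-0.4, 0.4, 0.3]
width: 0.296
```

Emit:
carry_out(steps=[0.3,0,0,0.2,0,0.3,0,0,0.4,0,0.3,0,0,0.6,0,0.3,0,0,0.8,0,0.3,0,0,1,0,0.1,0,0,1,0])

```text
clock: 12.7
position: [0.5981, 0.0279, 0.1399]
ee_rot: [-1.106, 1.348, -1.353]
force: [0.4, -0.9, 0.4]
width: 0.25
```

Emit:
carry_out(steps=[0,0,0,0.3,0,0,0,0.2,0.6,0.1,0,0,0.4,0.8,0.3,0,0,0.7,0.8,0.5,0,0,1,0.8,0.7,0,0,1,0.8,0.8,0,0,1,0.8,1,0,0,1,0.8,1])

```text
clock: 13.5
position: [0.5959, 0.1281, 0.2165]
ee_rot: [-1.434, 0.762, -0.761]
force: [-0.3, -0.8, -0.6]
width: 0.003
```

Emit:
carry_out(steps=[0,0.1,0.3,0,0.2,0,0.3,0.6,0,0.4,0,0.5,0.9,0,0.6,0,0.7,0.9,0,0.8,0,0.9,0.9,0,1,0,0.9,0.9,0,1])

```text
clock: 14.1
position: [0.6882, 0.2169, 0.2157]
ee_rot: [-1.566, 0.153, -0.153]
force: [-0.2, -0.4, -0.4]
width: 0.001
```

```bash
cat >> h.py <<'E'
def flat(tag):
    a,P=shot("side",tag+"s"); b,Q=shot("top",tag+"t"); s=arm.observe(); print(s["clock"],s["position"],s["joints"].round(2) if hasattr(s["joints"],"round") else s["joints"])
    for n,im,P in(("side",a,P),("top",b,Q)):
        hsv=cv2.cvtColor(im,cv2.COLOR_RGB2HSV)
        m=(im.max(2)<55 if n=="top" else im.max(2)<60).astype(np.uint8); L=tof(P); m[~((abs(L[...,0])<.11)&(abs(L[...,1])<.14)&(L[...,2]<.03))]=0
        m=cv2.morphologyEx(m,cv2.MORPH_CLOSE,np.ones((7,7))); v,u=np.nonzero(m); X=onplane(n,np.c_[u,v],.0125)
        cx=cv2.minAreaRect((tof(X)[:,:2]*1000).astype(np.float32)); print(n,len(u),"slab rect in frame mm",np.round(cx[0],1),np.round(cx[1],1),round(cx[2],2))
        k=(m>0)&(abs(L[...,2]-.013)<.02)&(L[...,0]<.03); S=L[k]; A=np.c_[S[:,:2],np.ones(len(S))]; q=np.linalg.lstsq(A,S[:,2],rcond=None)[0]; print("plane",q.round(4))
        mb=((hsv[...,0]>100)&(hsv[...,0]<125)&(hsv[...,1]>110)); L0=tof(onplane(n,np.stack(np.meshgrid(np.arange(640),np.arange(400)),-1).reshape(-1,2),0)).reshape(400,640,3)
        k=mb&(abs(L0[...,0])<.1)&(abs(L0[...,1])<.13); X=L0[k][:,:2]
        from scipy.optimize import minimize
        def cost(q):
            c,s_=np.cos(q[2]),np.sin(q[2]); l=(X-q[:2])@np.array([[c,-s_],[s_,c]]); return np.minimum(np.minimum(abs(abs(l[:,0])-.083),abs(abs(l[:,1])-.113)),.02).mean()
        r=minimize(cost,[0,0,0],method="Nelder-Mead",options=dict(xatol=1e-5,fatol=1e-8,initial_simplex=[[0,0,0],[.005,0,0],[0,.005,0],[0,0,.03]])); print("  tape in frame mm",(r.x[:2]*1000).round(1),np.degrees(r.x[2]).round(2),r.fun)
    return a,b
E
python3 - <<'E'
from h import *
a,b=flat("f1")
A=cv2.resize(b[90:250,240:400],(480,480),interpolation=2); B=cv2.resize(a[130:270,250:410],(549,480),interpolation=2)
cv2.imwrite("pics/v8.png",cv2.cvtColor(cv2.resize(np.hstack([A,B]),(800,373)),cv2.COLOR_RGB2BGR))
E
```

```text
14.2 [0.68648279 0.21732021 0.21603671] [-0.43  0.6   0.09  1.32 -0.06  1.22  1.03]
side 1457 slab rect in frame mm [-3.9 -4.7] [136.5 207. ] 0.07
plane [0.0032 0.0038 0.012 ]
  tape in frame mm [-2.1  0.8] 0.08 0.0021871373149496367
top 2936 slab rect in frame mm [7.6 0.9] [197.1 156.3] 89.83
plane [0.0097 0.0013 0.0139]
  tape in frame mm [ 1.1 -0.7] -0.11 0.0024550997731522858
```

View pics/v8.png

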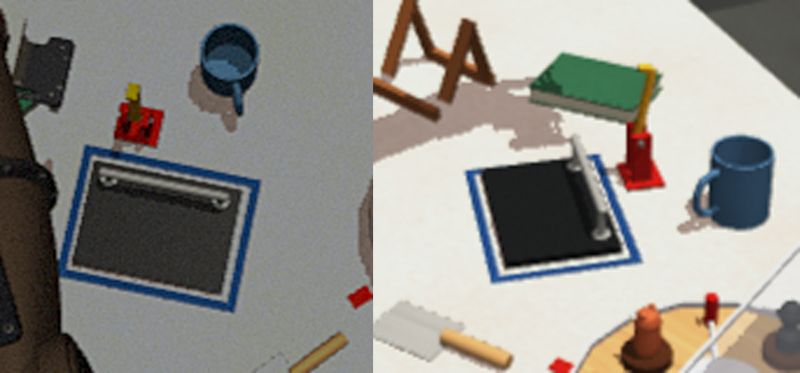

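The slab is flat and about 2 mm off centre, well inside tolerance, and the hook stands open. Next I go behind the hook with shut fingers.

Emit:
carry_out(steps=[0,0.3,-0.2,0,0,0,0.53,-0.4,0,0,0,0.53,-0.6,0,0,0,0.53,-0.9,0,0,0,0.53,-0.9,0,0])

```text
clock: 14.7
position: [0.7392, 0.1213, 0.2172]
ee_rot: [-1.569, 0.16, -0.161]
force: [-0.4, -0.6, 0.3]
width: 0.005
```

Emit:
carry_out(steps=[0,0,-0.3,0,0,0,0,-0.6,0,0,0,0,-0.72,0,0,0,0,-0.72,-0.3,0,0,0,-0.72,-0.6,0,0,0,-0.72,-0.9,0,0,0,-0.72,-0.9,0])

```text
clock: 15.4
position: [0.7358, 0.0572, 0.1225]
ee_rot: [-1.566, 0.16, -0.147]
force: [-0.6, 0.4, 0.2]
width: 0.006
```

Run:
```python
from h import *
a,P=shot("side","k1"); b,Q=shot("top","k1t"); s=arm.observe(); print(s["position"],s["force"],tof(s["position"]))
hsv=cv2.cvtColor(a,cv2.COLOR_RGB2HSV); m=(abs(hsv[...,0].astype(int)-27)<6)&(hsv[...,1]>170); L=tof(P); m&=(abs(L[...,0]-.13)<.06)&(abs(L[...,1]-.055)<.05)&(L[...,2]>.03)
print(m.sum(),np.nanpercentile(L[m],[5,50,95],axis=0).round(3))
```

```text
[0.73890674 0.05695348 0.12757705] [0.23339523 0.16059429 1.45295661] [0.18437625 0.05684835 0.12757705]
3 [[0.125 0.045 0.154]
 [0.132 0.047 0.156]
 [0.14  0.05  0.162]]
```

Emit:
carry_out(steps=[0,-0.1,0.02,0,0,0,-0.2,0.04,0,0,0,-0.3,0.06,0,0,0,-0.4,0.08,0,0,0,-0.5,0.1,0,0,0,-0.6,0.12,0,0,0,-0.7,0.14,0,0,0,-0.8,0.16,0,0,0,-0.9,0.18,0,0,0,-1,0.2,0,0,0,-1,0.2,0,0])

```text
clock: 16.6
position: [0.6378, 0.0765, 0.1273]
ee_rot: [-1.565, 0.153, -0.151]
force: [0.0, -0.0, 0.7]
width: 0.006
```

Emit:
carry_out(steps=[0,-0.1,0.02,0,0,0,-0.2,0.04,0,0,0,-0.2,0.04,0.2,0,0,-0.2,0.04,0.5,0,0,-0.2,0.04,0.8,0,0,-0.3,-0.2,1,0,0,-0.5,-0.5,1,0,0,-0.7,-0.7,1,0,0,-0.9,-1,1,0,0,-0.9,-1,1,0])

```text
clock: 17.6
position: [0.5463, -0.0289, 0.2275]
ee_rot: [-1.567, 0.158, -0.157]
force: [-0.2, -0.3, 0.4]
width: 0.007
```

Emit:
carry_out(steps=[0.5,0,-0.3,0,0,0.5,0,-0.6,0,0,0.5,0,-0.8,0,0,0.5,0,-1,0,0,0.5,0,-1,0,0])

```text
clock: 18.1
position: [0.5488, -0.127, 0.2272]
ee_rot: [-1.567, 0.156, -0.156]
force: [-0.6, -0.4, 0.6]
width: 0.391
```

Run:
```python
from h import *
a,b=flat("f2")
B=cv2.resize(a[130:340,230:480],(714,600),interpolation=2)
cv2.imwrite("pics/v9.png",cv2.cvtColor(B,cv2.COLOR_RGB2BGR))
for n,t in(("side","f2s"),("top","f2t")):
    z=np.load(f"pics/{t}.npz"); L=tof(z["P"]); hsv=cv2.cvtColor(z["im"],cv2.COLOR_RGB2HSV); m=(abs(hsv[...,0].astype(int)-27)<6)&(hsv[...,1]>150); m&=(abs(L[...,0]-.08)<.09)&(abs(L[...,1]-.055)<.04)&(L[...,2]>.03)
    print(n,m.sum(),np.nanpercentile(L[m],[5,50,95],axis=0).round(3) if m.any() else "")
```

```text
18.2 [ 0.5491087  -0.1234687   0.22707524] [ 0.01  0.33  0.16  1.74 -0.06  1.08  1.56]
side 1464 slab rect in frame mm [-4.  -5.1] [136.3 208.4] 0.33
plane [0.0036 0.0058 0.012 ]
  tape in frame mm [-2.   0.8] 0.0 0.0021550005794151272
top 3101 slab rect in frame mm [ -5.2 -10.1] [219.  166.1] 89.98
plane [0.0252 0.0296 0.0131]
  tape in frame mm [ 1.1 -0.4] 0.15 0.002576255557116792
side 54 [[0.032 0.048 0.063]
 [0.07  0.055 0.066]
 [0.11  0.062 0.069]]
top 147 [[0.032 0.047 0.061]
 [0.077 0.053 0.068]
 [0.119 0.06  0.073]]
```

View pics/v9.png

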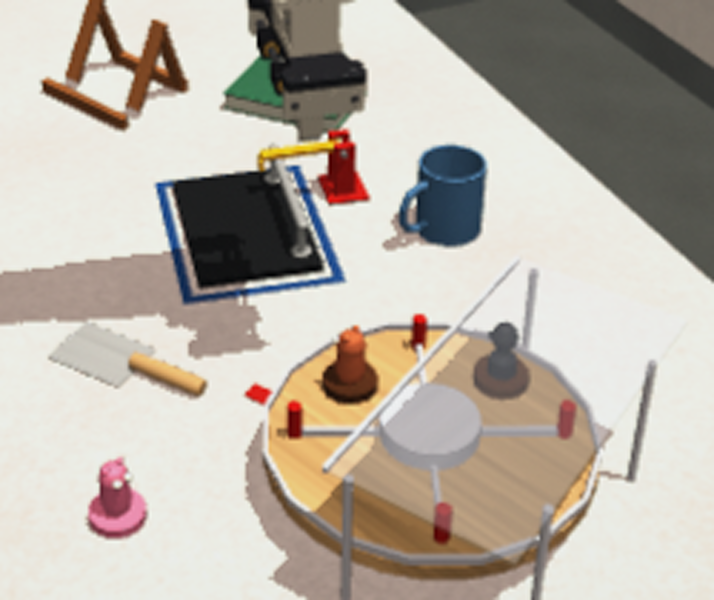

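The hook is down and level (strap z≈0.066) and the slab is unmoved. The owl stands in the gap bay. The bust is one bay clockwise under the guard, and no other studies are there. Locating the owl precisely.

```bash
cat >> h.py <<'E'
AX=np.array([.556,-.3868])
def studies(tag):
    out=[]
    for n in("top","side"):
        f=f"pics/{tag}{n[0]}.npz"; z=np.load(f); P=z["P"]; im=z["im"]
        r=np.hypot(P[...,0]-AX[0],P[...,1]-AX[1]); k=((r<.16)&(r>.05)&(P[...,2]>.092)&(P[...,2]<.128)).astype(np.uint8)
        k=cv2.morphologyEx(k,cv2.MORPH_OPEN,np.ones((3,3)))
        nn,lab,st,ce=cv2.connectedComponentsWithStats(k)
        for i in range(1,nn):
            if st[i,4]>=15:
                q=P[lab==i]; c=np.median(q,0); m=(np.percentile(q,5,0)+np.percentile(q,95,0))/2
                print(n,"px",ce[i].round(),st[i,4],"med",c.round(4),"mid",m.round(4),"ang",np.degrees(np.arctan2(c[1]-AX[1],c[0]-AX[0])).round(1),"rgb",im[lab==i].mean(0).round())
E
python3 - <<'E'
from h import *
studies("f2")
z=np.load("pics/f2t.npz"); P,im=z["P"],z["im"]; hsv=cv2.cvtColor(im,cv2.COLOR_RGB2HSV)
# post tops, tab
mr=((hsv[...,0]<6)|(hsv[...,0]>174))&(hsv[...,1]>150)&(hsv[...,2]>80); nn,lab,st,ce=cv2.connectedComponentsWithStats(mr.astype(np.uint8))
for i in range(1,nn):
    if st[i,4]>8 and 390<ce[i][0]<540 and 100<ce[i][1]<260: print("red",ce[i].round(1),st[i,4],onplane("top",ce[i],.083)[0].round(4),onplane("top",ce[i],.0)[0].round(4))
# owl dark disc from brightness: hub by depth
k=(abs(P[...,2]-.072)<.012)&(np.hypot(P[...,0]-AX[0],P[...,1]-AX[1])<.05); print("hub visible",k.sum(),P[k].mean(0))
from scipy.optimize import least_squares
k=(abs(P[...,2]-.05)<.02)&(np.hypot(P[...,0]-AX[0],P[...,1]-AX[1])<.17); Q=P[k][:,:2]; 
a=np.degrees(np.arctan2(*(Q-AX).T[::-1])); pts=[]
for t in range(60,200,5):
    q=Q[abs(a-t)<2.5]; rr=np.hypot(*(q-AX).T)
    if len(q)>5: R=np.percentile(rr,98); pts.append(AX+R*np.array([np.cos(np.radians(t)),np.sin(np.radians(t))]))
pts=np.array(pts); r=least_squares(lambda c:np.hypot(*(pts-c).T)-.150,AX,loss="soft_l1",f_scale=.003); print("rim centre",r.x,np.abs(r.fun).mean())
E
```

```text
top px [423. 194.] 74 med [ 0.5159 -0.2985  0.1115] mid [ 0.518  -0.2998  0.1098] ang 114.4 rgb [109.  59.  35.]
side px [352. 250.] 98 med [ 0.5144 -0.3064  0.1072] mid [ 0.5155 -0.3029  0.1044] ang 117.3 rgb [167.  88.  55.]
red [413.1 165.5] 15 [ 0.6036 -0.2761  0.083 ] [ 0.6187 -0.2898  0.    ]
red [396.7 216. ] 22 [ 0.4545 -0.2266  0.083 ] [ 0.4613 -0.2375  0.    ]
red [435.5 218.9] 15 [ 0.4471 -0.3389  0.083 ] [ 0.4535 -0.356   0.    ]
hub visible 526 [ 0.54879463 -0.3762826   0.07261683]
rim centre [ 0.55334115 -0.39354425] 0.006278650675372028
```

Emit:
carry_out(steps=[0.55,-0.1,-0.3,0,-0.2,0.55,-0.2,-0.6,0,-0.4,0.55,-0.32,-0.9,0,-0.6,0.55,-0.32,-1,0,-0.8,0.55,-0.32,-1,0,-1,0.55,-0.32,-1,0,-1], grip_force=15)

```text
clock: 18.8
position: [0.5176, -0.2226, 0.2271]
ee_rot: [-1.43, 0.768, -0.767]
force: [-0.1, -0.0, -0.3]
width: 0.554
```

Emit:
carry_out(steps=[0.55,0,-0.3,0,-0.1,0.55,0,-0.6,0,-0.15,0.55,0,-0.75,0,-0.15,0.55,0,-0.75,-0.3,-0.15,0.55,0,-0.75,-0.6,-0.15,0.55,0,-0.75,-0.7,-0.15,0.55,0,-0.75,-0.7,-0.15])

```text
clock: 19.5
position: [0.5168, -0.2974, 0.156]
ee_rot: [-1.397, 0.855, -0.85]
force: [0.7, -0.5, 0.8]
width: 0.551
```

Run:
```python
from h import *
from scipy.spatial.transform import Rotation as Ro
a,_=shot("side","g1s"); b,_=shot("top","g1t"); s=arm.observe(); R=Ro.from_rotvec(s["ee_rot"]).as_matrix()
print(s["position"],s["force"],np.degrees(np.arctan2(R[1,2],R[0,2])),s["joints"]); studies("g1")
B=cv2.resize(a[190:330,280:460],(617,480),interpolation=2); A=cv2.resize(b[110:260,370:520],(480,480),interpolation=2)
cv2.imwrite("pics/v10.png",cv2.cvtColor(cv2.resize(np.hstack([A,B]),(800,350)),cv2.COLOR_RGB2BGR))
```

```text
[ 0.51800385 -0.29873019  0.15823923] [0.60396945 0.49019928 1.07452612] 27.158531895052505 [ 0.16799628  0.46723022  0.37917265  1.74973017 -0.20503614  0.96254814
  1.10189633]
side px [352. 250.] 96 med [ 0.5153 -0.3061  0.1065] mid [ 0.5157 -0.3028  0.1046] ang 116.8 rgb [169.  88.  54.]
```

View pics/v10.png

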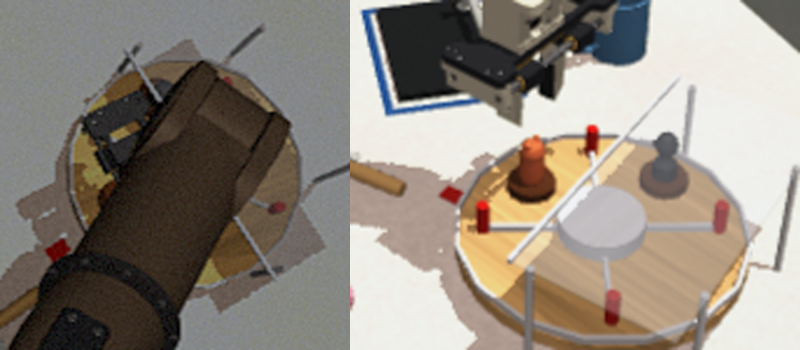

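Jaws are over the owl. Going down to grip its body.

Emit:
carry_out(steps=[0.55,0,0,-0.3,0,0.55,0,0,-0.55,0,0.55,0,0,-0.75,0,0.55,0,0,-0.85,0,0.55,0,0,-0.85,0,0.2,0,0,-0.85,0,0,0,0,-0.85,0,0,0,0,-0.85,0,0,0,0,-0.85,0])

```text
clock: 20.5
position: [0.5179, -0.2993, 0.0732]
ee_rot: [-1.396, 0.853, -0.855]
force: [-0.1, 0.3, 5.4]
width: 0.298
```

Emit:
carry_out(steps=[0,0,0,0.1,0,0,0,0,0.4,0,0,0,0,0.7,0,0,0,0,1,0,0,0,0,1,0])

```text
clock: 21.0
position: [0.519, -0.3005, 0.1769]
ee_rot: [-1.396, 0.849, -0.86]
force: [-1.1, -0.7, -0.4]
width: 0.302
```

Owl gripped (width 27.6 mm, as it should be). Carrying it to the slab at frame (−30,+35) mm.

Emit:
carry_out(steps=[0,0,0.15,0,0.15,0,0,0.35,0,0.3,0,0,0.6,0,0.45,0,0,0.85,0,0.6,0,0,1,0,0.6,0,0,1,0,0.6,0,0,1,0,0.6])

```text
clock: 21.7
position: [0.5171, -0.1998, 0.1722]
ee_rot: [-1.515, 0.493, -0.493]
force: [-0.2, -0.5, -1.8]
width: 0.301
```

Emit:
carry_out(steps=[0,0,0.15,0,0.15,0,0,0.35,0,0.3,0,0,0.6,0,0.45,0,0,0.85,0,0.55,0,0,1,0,0.55,0,0,1,0,0.55,0,0,1,0,0.55])

```text
clock: 22.4
position: [0.5173, -0.0997, 0.1722]
ee_rot: [-1.566, 0.154, -0.154]
force: [0.6, -0.7, -2.4]
width: 0.305
```

Emit:
carry_out(steps=[0,0,0.15,0,0,0,0,0.35,0,0,0,0,0.6,0,0,0,0,0.85,0,0,0,0,1,0,0,0,0,1,0,0])

```text
clock: 23.0
position: [0.5175, 0.0021, 0.1722]
ee_rot: [-1.565, 0.152, -0.152]
force: [-0.0, 0.1, -0.7]
width: 0.302
```

Emit:
carry_out(steps=[0,0.02,0.15,0,0,0,0.05,0.35,0,0,0,0.06,0.6,0,0,0,0.06,0.74,0,0,0,0.06,0.77,0,0,0,0.06,0.77,0,0,0,0.06,0.77,0,0])

```text
clock: 23.7
position: [0.5233, 0.0762, 0.1722]
ee_rot: [-1.566, 0.154, -0.154]
force: [-0.3, 0.6, -1.5]
width: 0.301
```

Run:
```python
from h import *
from scipy.spatial.transform import Rotation as Ro
s=arm.observe(); R=Ro.from_rotvec(s["ee_rot"]).as_matrix()
print(s["position"],tof(s["position"]),np.degrees(np.arctan2(R[1,2],R[0,2])),s["joints"],s["width"])
```

```text
[0.52326455 0.07618542 0.17220364] [-0.03089457  0.0338289   0.17220364] 78.74089683920957 [-0.2960403   0.33397102  0.06430868  1.8811843  -0.02530178  0.92754476
  1.15419669] 0.30068005090687694
```

Emit:
carry_out(steps=[0,0,0,-0.25,0,0,0,0,-0.5,0,0,0,0,-0.75,0,0,0,0,-1,0,0,0,0,-1,0])

```text
clock: 24.2
position: [0.5211, 0.076, 0.0697]
ee_rot: [-1.568, 0.158, -0.15]
force: [-0.9, -0.2, -0.2]
width: 0.302
```

Emit:
carry_out(steps=[0,0,0,-0.15,0,0,0,0,-0.25,0,0,0,0,-0.32,0,0,0,0,-0.35,0,0,0,0,-0.35,0])

```text
clock: 24.7
position: [0.5232, 0.0778, 0.0373]
ee_rot: [-1.565, 0.153, -0.153]
force: [-0.7, 0.4, -0.3]
width: 0.3
```

Emit:
carry_out(steps=[0,0,0,-0.01,0,0.4,0,0,-0.01,0,0.55,0,0,-0.01,0,0.55,0,0,0,0,0.55,0,0,0.1,0,0.55,0,0,0.4,0,0.55,0,0,0.7,0,0.55,0,0,1,0,0.55,0,0,1,0])

```text
clock: 25.6
position: [0.5258, 0.0785, 0.1419]
ee_rot: [-1.563, 0.147, -0.158]
force: [-0.4, -0.4, -0.1]
width: 0.55
```

Emit:
carry_out(steps=[0.35,0,-0.2,0.3,0,0.35,0,-0.5,0.6,0,0.35,0,-0.8,0.8,0,0.35,0,-1,0.8,0,0.35,0,-1,0.8,0])

```text
clock: 26.1
position: [0.5232, -0.0256, 0.2182]
ee_rot: [-1.566, 0.155, -0.158]
force: [0.4, -0.2, -0.8]
width: 0.348
```

Emit:
carry_out(steps=[0.35,0,-0.2,0,0,0.35,0,-0.5,0,0,0.35,0,-0.8,0,0,0.35,0,-1,0,0,0.35,0,-1,0,0])

```text
clock: 26.6
position: [0.5226, -0.1245, 0.2169]
ee_rot: [-1.566, 0.156, -0.155]
force: [0.1, 0.4, 0.9]
width: 0.349
```

Run:
```python
from h import *
a,b=flat("f3"); studies("f3")
B=cv2.resize(a[130:340,230:480],(571,480),interpolation=2); A=cv2.resize(b[100:260,380:540],(480,480),interpolation=2)
cv2.imwrite("pics/v11.png",cv2.cvtColor(cv2.resize(np.hstack([A,B]),(800,365)),cv2.COLOR_RGB2BGR))
```

```text
26.7 [ 0.52307965 -0.12101355  0.21688514] [ 0.01  0.3   0.15  1.81 -0.05  1.04  1.56]
side 1356 slab rect in frame mm [-4.  -5.1] [136.3 208.4] 0.33
plane [-0.0105  0.0128  0.0126]
  tape in frame mm [-2.  1.] 0.0 0.0021705351343934303
top 2831 slab rect in frame mm [  4.1 -12.5] [223.8 194.1] 89.98
plane [0.0384 0.0256 0.0142]
  tape in frame mm [ 0.9 -0.6] -0.02 0.002609541913460815
```

View pics/v11.png

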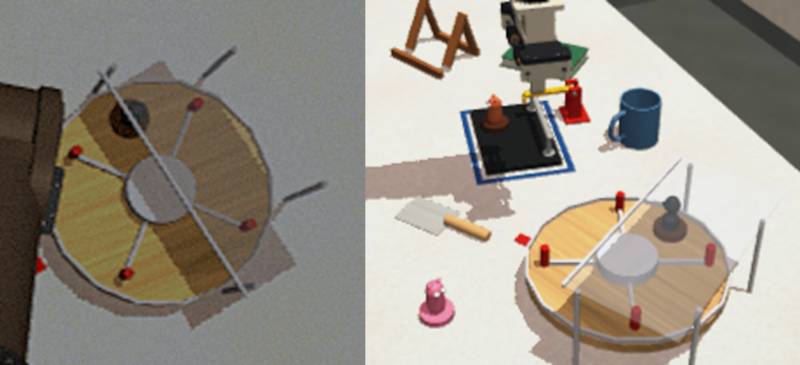

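The owl stands on the slab and the bust is still under the guard at about 21°. To turn the wheel I'll grip the post at (0.604,−0.276), with the jaw parallel to the guard edge (yaw 32°), and swing it about +98°.

Emit:
carry_out(steps=[0.4,0.2,-0.3,0,-0.2,0.4,0.4,-0.6,0,-0.4,0.4,0.6,-0.8,0,-0.6,0.4,0.8,-1,0,-0.8,0.4,0.8,-1,0,-1,0.4,0.8,-1,0,-1], grip_force=8)

```text
clock: 27.3
position: [0.6041, -0.2201, 0.2163]
ee_rot: [-1.431, 0.768, -0.766]
force: [0.5, 0.3, -0.2]
width: 0.402
```

Emit:
carry_out(steps=[0.4,0,-0.3,0,-0.04,0.4,0,-0.55,0,-0.04,0.4,0,-0.55,-0.3,-0.04,0.4,0,-0.55,-0.6,-0.04,0.4,0,-0.55,-0.9,-0.04,0.4,0,-0.55,-0.9,-0.04])

```text
clock: 27.9
position: [0.6014, -0.2731, 0.1228]
ee_rot: [-1.424, 0.793, -0.78]
force: [0.5, 0.8, -1.0]
width: 0.399
```

Run:
```python
from h import *
from scipy.spatial.transform import Rotation as Ro
a,_=shot("side","g2s"); s=arm.observe(); R=Ro.from_rotvec(s["ee_rot"]).as_matrix()
print(s["position"],s["force"],np.degrees(np.arctan2(R[1,2],R[0,2])),s["joints"].round(2))
print("TCP px",proj("side",s["position"]).round(1),"post top px",proj("side",[.6036,-.2761,.086]))
z=np.load("pics/f3s.npz"); im,P=z["im"],z["P"]; hsv=cv2.cvtColor(im,cv2.COLOR_RGB2HSV); mr=((hsv[...,0]<6)|(hsv[...,0]>174))&(hsv[...,1]>150); nn,lab,st,ce=cv2.connectedComponentsWithStats(mr.astype(np.uint8))
for i in range(1,nn):
    if st[i,4]>20 and 300<ce[i][0]<470 and 220<ce[i][1]<340:
        q=P[lab==i]; print(ce[i].round(),np.nanmedian(q,0).round(4),np.nanpercentile(q[:,2],[5,95]))
```

```text
[ 0.6026212  -0.27432     0.12545322] [ 0.91268036 -0.81452387  0.75181319] 32.16597747461012 [ 0.13  0.6   0.34  1.6  -0.23  0.98  1.11]
TCP px [[377.3 229.4]] post top px [[377.26754582 241.10272053]]
[376. 245.] [ 0.5982 -0.2778  0.0784] [0.06156332 0.08721273]
[320. 267.] [ 0.454  -0.2237  0.0017] [-0.00269434  0.00535066]
[332. 276.] [ 0.4423 -0.3431  0.0753] [0.05614089 0.08615019]
[384. 317.] [ 0.5038 -0.5004  0.0598] [0.05427387 0.14139093]
```

Emit:
carry_out(steps=[0.4,0,0,-0.2,0,0.4,0,0,-0.4,0,0.4,0,0,-0.53,0,0.4,0,0,-0.53,0,0.2,0,0,-0.53,0,0,0,0,-0.53,0,0,0,0,-0.53,0,0,0,0,-0.53,0])

```text
clock: 28.75
position: [0.6041, -0.2767, 0.0752]
ee_rot: [-1.422, 0.786, -0.789]
force: [0.4, 3.6, 3.3]
width: 0.144
```

Run:
```python
from h import *
s=arm.observe(); p=np.array(s["position"][:2]); print(s["position"],s["force"],s["width"])
v=p-AX; print(np.hypot(*v),np.degrees(np.arctan2(v[1],v[0])))
for d in range(0,104,7):
    a=np.radians(d); w=np.array([[np.cos(a),-np.sin(a)],[np.sin(a),np.cos(a)]])@v-v; print(d,(w*10).round(2))
```

```text
[ 0.60414127 -0.27669381  0.07522673] [0.40970642 3.55302185 3.25272222] 0.14361821925875812
0.12017052704556891 66.38380968613565
0 [0. 0.]
7 [-0.14  0.05]
14 [-0.28  0.08]
21 [-0.43  0.1 ]
28 [-0.57  0.1 ]
35 [-0.72  0.08]
42 [-0.86  0.04]
49 [-1.   -0.02]
56 [-1.13 -0.09]
63 [-1.24 -0.17]
70 [-1.35 -0.27]
77 [-1.45 -0.38]
84 [-1.53 -0.51]
91 [-1.59 -0.64]
98 [-1.64 -0.78]
```

Emit:
carry_out(steps=[0,-0.05,0.02,0,0,0,-0.14,0.05,0,0,0,-0.28,0.08,0,0,0,-0.43,0.1,0,0,0,-0.57,0.1,0,0,0,-0.72,0.08,0,0,0,-0.86,0.04,0,0,0,-0.93,0.01,0,0,0,-1,-0.02,0,0,0,-1,-0.02,0,0])

```text
clock: 29.75
position: [0.5008, -0.2797, 0.0744]
ee_rot: [-1.423, 0.791, -0.788]
force: [-1.4, 2.5, 7.3]
width: 0.145
```

Emit:
carry_out(steps=[0,-0.06,-0.03,0,0,0,-0.13,-0.07,0,0,0,-0.24,-0.15,0,0,0,-0.35,-0.25,0,0,0,-0.45,-0.36,0,0,0,-0.53,-0.49,0,0,0,-0.59,-0.62,0,0,0,-0.62,-0.69,0,0,0,-0.64,-0.76,0,0,0,-0.64,-0.76,0,0])

```text
clock: 30.75
position: [0.4385, -0.3564, 0.0741]
ee_rot: [-1.424, 0.79, -0.789]
force: [-2.0, 0.7, 4.2]
width: 0.147
```

Emit:
carry_out(steps=[0.2,0,0,0,0,0.3,0,0,0,0,0.3,0,0,0.2,0,0.3,0,0,0.5,0,0.3,0,0,0.8,0,0.5,0,0,1,0,0.5,0,0,1,0])

```text
clock: 31.45
position: [0.4409, -0.3556, 0.177]
ee_rot: [-1.423, 0.783, -0.791]
force: [0.0, -0.5, -0.9]
width: 0.428
```

Emit:
carry_out(steps=[0.5,0,0.3,0.2,0,0.5,0,0.6,0.5,0,0.5,0,1,0.5,0,0.5,0,1,0.5,0])

```text
clock: 31.85
position: [0.4401, -0.2491, 0.2238]
ee_rot: [-1.422, 0.783, -0.781]
force: [0.6, 0.2, -0.6]
width: 0.501
```

Emit:
carry_out(steps=[0.5,0,0.3,0,0,0.5,0,0.6,0,0,0.5,0,1,0,0,0.5,0,1,0,0])

```text
clock: 32.25
position: [0.4391, -0.1497, 0.223]
ee_rot: [-1.424, 0.785, -0.78]
force: [0.8, -0.0, 0.1]
width: 0.499
```

Run:
```python
from h import *
a,b=flat("f4"); studies("f4")
B=cv2.resize(a[130:340,230:480],(571,480),interpolation=2); A=cv2.resize(b[100:260,380:540],(480,480),interpolation=2)
cv2.imwrite("pics/v12.png",cv2.cvtColor(cv2.resize(np.hstack([A,B]),(800,365)),cv2.COLOR_RGB2BGR))
```

```text
32.35 [ 0.43901308 -0.15425896  0.22350596] [-0.04  0.17  0.3   1.97 -0.06  1.01  0.86]
side 1334 slab rect in frame mm [-3.9 -4.7] [136.5 207. ] 0.07
plane [-0.0083  0.0117  0.0126]
  tape in frame mm [-2.   0.8] 0.0 0.0021839229986632316
top 2787 slab rect in frame mm [ -1.7 -13.5] [237.2 156.2] 84.62
plane [-0.0022  0.0122  0.0141]
  tape in frame mm [ 1.  -0.7] 0.02 0.0026288704452755805
side px [347. 251.] 74 med [ 0.4998 -0.3043  0.1105] mid [ 0.5006 -0.3033  0.1082] ang 124.2 rgb [49. 45. 42.]
```

View pics/v12.png

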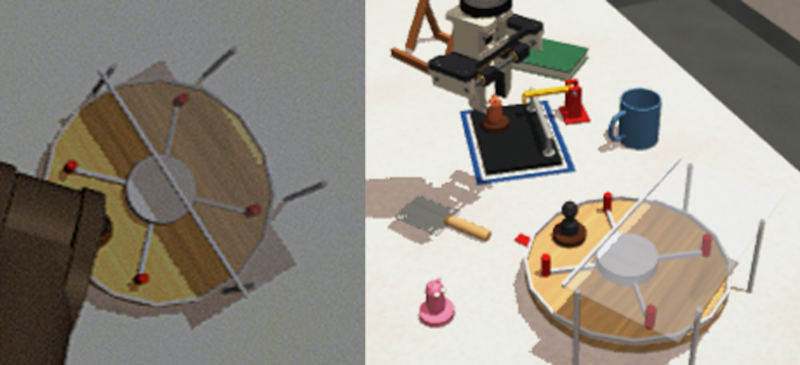

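The bust is in the gap and upright, at about (0.503,−0.298). Grasping it.

Emit:
carry_out(steps=[0.55,0.2,-0.3,0,0,0.55,0.4,-0.6,0,0,0.55,0.64,-0.8,0,0,0.55,0.64,-1,0,0,0.55,0.64,-1,0,0], grip_force=15)

```text
clock: 32.85
position: [0.5023, -0.2598, 0.2233]
ee_rot: [-1.425, 0.793, -0.792]
force: [0.2, -0.2, 0.8]
width: 0.552
```

Emit:
carry_out(steps=[0.55,0,-0.2,0,0,0.55,0,-0.43,0,0,0.55,0,-0.43,-0.3,0,0.55,0,-0.43,-0.6,0,0.55,0,-0.43,-0.6,0])

```text
clock: 33.35
position: [0.5003, -0.2971, 0.1604]
ee_rot: [-1.424, 0.795, -0.783]
force: [-1.1, 1.5, -1.0]
width: 0.552
```

Run:
```python
from h import *
a,_=shot("side","g3s"); b,_=shot("top","g3t"); print(arm.observe()["position"]); studies("g3")
# body below head: all points z .065-.125 near bust
for t in("g3s","f4s"):
    P=np.load(f"pics/{t}.npz")["P"]; im=np.load(f"pics/{t}.npz")["im"]; k=(np.hypot(P[...,0]-.503,P[...,1]+.3)<.04)&(im.max(2)<90)
    for lo,hi in((.045,.066),(.066,.1),(.1,.13)):
        q=P[k&(P[...,2]>lo)&(P[...,2]<hi)]; print(t,lo,len(q),np.median(q,0).round(4),np.percentile(q,[5,95],axis=0)[:,:2].round(4).tolist())
```

```text
[ 0.50267169 -0.29814966  0.1642736 ]
side px [347. 251.] 74 med [ 0.5003 -0.3048  0.1107] mid [ 0.5011 -0.303   0.1087] ang 124.2 rgb [48. 45. 42.]
g3s 0.045 104 [ 0.4922 -0.3104  0.0604] [[0.4791, -0.3235], [0.5136, -0.2798]]
g3s 0.066 85 [ 0.4993 -0.3058  0.0786] [[0.4911, -0.3122], [0.5124, -0.2958]]
g3s 0.1 68 [ 0.4996 -0.3043  0.1112] [[0.4924, -0.3119], [0.5095, -0.2943]]
f4s 0.045 126 [ 0.4937 -0.3091  0.0609] [[0.4787, -0.3246], [0.5187, -0.2817]]
f4s 0.066 85 [ 0.4996 -0.3054  0.08  ] [[0.491, -0.3123], [0.5132, -0.2966]]
f4s 0.1 66 [ 0.4995 -0.3041  0.1109] [[0.4916, -0.3123], [0.5091, -0.2947]]
```

Emit:
carry_out(steps=[0.55,0,0,-0.3,0,0.55,0,0,-0.55,0,0.55,0,0,-0.8,0,0.55,0,0,-0.91,0,0.55,0,0,-0.91,0,0.2,0,0,-0.91,0,0,0,0,-0.91,0,0,0,0,-0.91,0,0,0,0,-0.91,0])

```text
clock: 34.35
position: [0.5039, -0.2983, 0.0742]
ee_rot: [-1.423, 0.787, -0.789]
force: [-0.4, -0.2, 5.4]
width: 0.299
```

Emit:
carry_out(steps=[0,0,0,0.1,0,0,0,0,0.4,0,0,0,0,0.7,0,0,0,0,1,0,0,0,0,1,0])

```text
clock: 34.85
position: [0.5051, -0.2994, 0.1779]
ee_rot: [-1.423, 0.783, -0.794]
force: [-0.1, -0.2, -0.9]
width: 0.3
```

Emit:
carry_out(steps=[0,0,0.15,0,0.15,0,0,0.35,0,0.3,0,0,0.6,0,0.45,0,0,0.85,0,0.6,0,0,1,0,0.6,0,0,1,0,0.6,0,0,1,0,0.6])

```text
clock: 35.55
position: [0.5031, -0.1988, 0.1733]
ee_rot: [-1.529, 0.426, -0.426]
force: [0.0, -0.5, -0.9]
width: 0.303
```

Emit:
carry_out(steps=[0,0,0.15,0,0.15,0,0,0.35,0,0.3,0,0,0.6,0,0.44,0,0,0.85,0,0.44,0,0,1,0,0.44,0,0,1,0,0.44,0,0,1,0,0.44])

```text
clock: 36.25
position: [0.5033, -0.0997, 0.1732]
ee_rot: [-1.566, 0.155, -0.155]
force: [1.3, -0.3, -2.1]
width: 0.3
```

Emit:
carry_out(steps=[0,0,0.15,0,0,0,0,0.35,0,0,0,0.04,0.6,0,0,0,0.04,0.85,0,0,0,0.04,0.92,0,0,0,0.04,0.92,0,0,0,0.04,0.92,0,0])

```text
clock: 36.95
position: [0.5073, -0.0081, 0.1732]
ee_rot: [-1.566, 0.155, -0.155]
force: [-0.9, -1.1, -1.1]
width: 0.302
```

```bash
cat >> h.py <<'E'
def onslab(tag):
    for n in("top","side"):
        z=np.load(f"pics/{tag}{n[0]}.npz"); L=tof(z["P"]); k=((abs(L[...,0]+.02)<.065)&(abs(L[...,1])<.11)&(L[...,2]>.05)&(L[...,2]<.095)&(L[...,0]<.025)).astype(np.uint8)
        nn,lab,st,ce=cv2.connectedComponentsWithStats(k)
        for i in range(1,nn):
            if st[i,4]>=15:
                q=L[lab==i]; print(n,ce[i].round(),st[i,4],"frame",np.median(q,0).round(4),"upper",np.median(q[q[:,2]>.068],0).round(4),"lower",np.median(q[q[:,2]<.062],0).round(4),"rgb",z["im"][lab==i].mean(0).round())
E
python3 - <<'E'
from h import *
shot("side","h1s"); shot("top","h1t"); s=arm.observe(); print(s["position"],tof(s["position"]),s["width"]); onslab("h1")
E
```

```text
[ 0.50726175 -0.007983    0.17326138] [-0.0302442  -0.05184484  0.17326138] 0.29921871778863773
side [304. 190.] 69 frame [-0.0333  0.0269  0.0674] upper [-0.0335  0.0286  0.074 ] lower [-0.0334  0.0265  0.0572] rgb [158.  89.  62.]
```

The owl is in place. Lowering the bust.

Emit:
carry_out(steps=[0,0,0,-0.25,0,0,0,0,-0.5,0,0,0,0,-0.75,0,0,0,0,-1,0,0,0,0,-1,0])

```text
clock: 37.55
position: [0.5051, -0.0074, 0.0708]
ee_rot: [-1.567, 0.158, -0.15]
force: [0.2, 0.3, -1.4]
width: 0.304
```

Emit:
carry_out(steps=[0,0,0,-0.15,0,0,0,0,-0.25,0,0,0,0,-0.32,0,0,0,0,-0.35,0,0,0,0,-0.36,0,0,0,0,-0.36,0])

```text
clock: 38.15
position: [0.5074, -0.006, 0.0376]
ee_rot: [-1.565, 0.153, -0.153]
force: [-0.2, -0.6, -1.4]
width: 0.301
```

Emit:
carry_out(steps=[0.4,0,0,0,0,0.55,0,0,0,0,0.55,0,0,0,0,0.55,0,0,0.1,0,0.55,0,0,0.4,0,0.55,0,0,0.7,0,0.55,0,0,1,0,0.55,0,0,1,0])

```text
clock: 38.95
position: [0.5098, -0.0059, 0.1417]
ee_rot: [-1.564, 0.147, -0.159]
force: [0.6, 0.2, 0.2]
width: 0.552
```

Emit:
carry_out(steps=[0.5,0,-0.2,0.3,0,0.5,-0.2,-0.5,0.7,0,0.5,-0.4,-0.8,0.9,0,0.5,-0.6,-1,0.9,0,0.5,-0.6,-1,0.9,0])

```text
clock: 39.45
position: [0.4448, -0.1093, 0.2282]
ee_rot: [-1.566, 0.157, -0.157]
force: [-0.9, 0.8, -0.0]
width: 0.501
```

Emit:
carry_out(steps=[0.5,0,-0.3,0,0,0.5,0,-0.6,0,0,0.5,0,-0.9,0,0,0.5,0,-1,0,0,0.5,0,-1,0,0,0.5,0,-1,0,0])

```text
clock: 40.05
position: [0.4474, -0.2046, 0.2269]
ee_rot: [-1.565, 0.153, -0.152]
force: [-0.6, -1.2, -0.4]
width: 0.501
```

Run:
```python
from h import *
a,b=flat("f5"); onslab("f5"); studies("f5"); s=arm.observe(); print(s["force"],s["dq"])
L=tof(np.load("pics/f5s.npz")["P"]); hsv=cv2.cvtColor(a,cv2.COLOR_RGB2HSV); m=(abs(hsv[...,0].astype(int)-27)<6)&(hsv[...,1]>150)&(abs(L[...,0]-.08)<.09)&(abs(L[...,1]-.055)<.04)&(L[...,2]>.03); print("hook",np.nanpercentile(L[m],[5,50,95],axis=0).round(3))
B=cv2.resize(a[130:340,230:480],(571,480),interpolation=2); A=cv2.resize(b[110:260,250:400],(480,480),interpolation=2)
cv2.imwrite("pics/v13.png",cv2.cvtColor(cv2.resize(np.hstack([A,B]),(800,365)),cv2.COLOR_RGB2BGR))
```

```text
40.15 [ 0.44748546 -0.20433889  0.22709587] [ 0.16  0.22  0.19  1.9  -0.05  1.03  1.75]
side 1179 slab rect in frame mm [-3.8 -4.8] [206.6 136.6] 89.79
plane [-0.024  -0.0041  0.0135]
  tape in frame mm [-2.1  0.9] 0.08 0.002200190010346946
top 2758 slab rect in frame mm [-0.2  1. ] [140.2 197.4] 0.01
plane [-0.0205 -0.0083  0.0149]
  tape in frame mm [ 1.  -0.7] -0.03 0.0025437394032122376
top [294. 193.] 75 frame [-0.0326  0.0315  0.0732] upper [-0.0331  0.0322  0.0748] lower [-0.0327  0.0258  0.0581] rgb [105.  59.  34.]
top [322. 198.] 60 frame [-0.031  -0.053   0.0767] upper [-0.0304 -0.0524  0.0776] lower [nan nan nan] rgb [25. 25. 24.]
side [301. 191.] 17 frame [-0.0429  0.0278  0.0637] upper [-0.0445  0.0268  0.0694] lower [-0.0411  0.0251  0.0559] rgb [137. 115. 102.]
side [308. 204.] 47 frame [-0.0349 -0.0591  0.0694] upper [-0.0354 -0.0561  0.075 ] lower [-0.0313 -0.0586  0.0603] rgb [34. 33. 32.]
[ 0.25560814 -0.7103638  -0.54006012] [-0.00034346 -0.00181048  0.00522736 -0.00121788  0.00136135  0.00037817
  0.00636688]
hook [[0.073 0.048 0.064]
 [0.095 0.055 0.066]
 [0.112 0.063 0.069]]
  return _methods._mean(a, axis=axis, dtype=dtype,
  ret = um.true_divide(
```

View pics/v13.png

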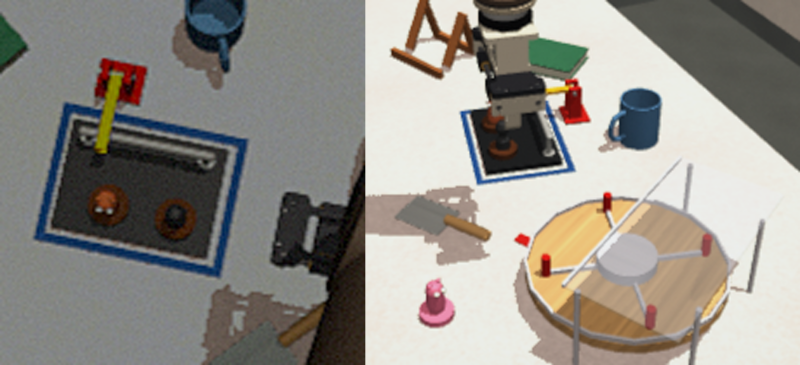

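Both studies stand upright between the bar and the near edge, the slab is centred, the hook is closed, all four bays are empty, and the arm is clear. Handing in.

```bash
python3 -c "
from cell import arm
print(arm.sign_off())"
```

```text
the job is handed in; nothing more can be done
None
```

The job is handed in: the slab lies flat in the tape, the hook is closed on the bar, and both studies that were present stand on the slab. The clock read about 40 s, and sign-off reports no verdict.

**What I did**
- **Slab:** I lifted it by its bar, set the lower edge down at the robot's side of the frame at about 59° tilt, and pivoted it flat while holding the bar.
- **Hook:** I pushed it from behind with shut fingers until it fell onto the bar.
- **Studies:** The owl was already in the gap, so I took it first. I then turned the wheel about 98° by one of its red posts and fetched the bust.

**Last checks**

| Item | Reading |
|---|---|
| Slab centre relative to the tape | about −1 mm in x, +2 mm in y (top camera) |
| Slab yaw relative to the tape | under 0.1° |
| Hook strap | level, at about 66 mm height |
| Owl, in the frame | about (−32, +32) mm, upright by eye |
| Bust, in the frame | about (−31, −53) mm, upright by eye |
| Carousel | all four bays empty |
| Mug, book, spatula | look unmoved by eye, not measured |
| Arm | clear, at rest, force about 0 |

**One disagreement:** the side camera read the slab at −2 mm in x and −6 mm in y. Its slab outline measured about 207 × 137 mm instead of 200 × 140 mm, so I trusted the top camera, whose outline measured about 197 × 140 mm. Both readings are within tolerance.

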